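Swap the sampling pump's battery

ROBOT

A 6-joint arm with a two-finger parallel gripper is mounted at the origin on the work surface. World frame = base frame: x ahead of the robot, y to its left, z up, the work surface at z = 0. Lengths are in m, angles in rad, forces in N, time in s.
With the tool pointing down it reaches from about 0.35 to 0.975 m from the base axis. Payload 4.9 kg.
Tool frame: the origin (TCP) lies on the centre line of the jaws, within the pads' length; the fingertips stand 19 mm ahead of it and the grasp point (between the pads) is the TCP; z points along the fingers, y is the line along which they close (so a half turn about z gives the same grasp; the last joint's range is limited). The gripper opens to 85 mm and grips with 20 to 120 N. Pads are 22 mm wide; open, the fingers measure 114 mm over their backs; the gripper's body (76 mm by 85 mm) begins 54 mm behind the grasp point. The pads swing forward as they close: fully open they stand 13 mm farther back than shut.
Start: joints at [1.141, 0.053, 1.613, -0, 1.476, -0.119], TCP at [0.191, 0.595, 0.25] pointing down, gripper open.
Joint ranges: [-3.01, 3.01], [-1.01, 2.22], [0.06, 2.58], [-1.02, 4.17], [0.09, 2.62], [-3.14, 3.14]. Speed limits (rad/s): [2.57, 2.57, 3.14, 3.14, 3.14, 3.14].

INTERFACE

Orientations are given as a unit quaternion [w, x, y, z].
In Python, from plant import state, grab_frame, ticket, spotter gives the robot as it stands.
- The arm moves only by the tool apply_moves, never from a script. Its argument "series" is a list of rows, each an object of numbers: "jaw": the closure, from 0 (fully open) to 1 (shut); "dx", "dy", "dz": the shift along the tool's x, y, z in mm; "turn": the turn about the tool's z in rad. A call has 1 to 5 rows; each row is the pose to reach, as a shift and turn from the pose commanded when the call began, along the tool's axes at that moment; what a row does not reach only later rows make up. A row lasts 1/12 s, in which the tool goes at most 41.7 mm and 7.16 degrees, less where a joint would pass 70% of its speed; a pose out of reach is approached as far as the arm can. A call with a gripper value outside its range is refused whole. The fingers move at their own pace and stop on an object; the grip force is fixed at half the most. Time passes only in rows, so rows that repeat a pose let the fingers close. It gives the time, the measured TCP pose, the force, the opening and the grip force at its end, in the units of the state.
- state(): the state, without advancing time (a new reading comes with each control period).
- grab_frame(name): name is "side" or "top"; returns a dict with "pixels" (384x512x3 uint8, red, green, blue), "mtx" (3x3 intrinsics, pixels), "camera_from_world" (4x4, takes a point from world to camera coordinates). Camera axes: x right, y down, z forward; pixel columns grow to the right and rows downward; lengths in m; the calibration is good to about 2 mm. A picture is of the moment at which its call begins. There is no depth.
- ticket.job_done(): hands the job in; it is judged then, once.
Trained networks look in a picture, given as the dict that the camera call returned (one of the last four; its "shot" number tells which), for a name from the list of things; names that differ only in an ending like _2 or _b are one class to them, and where a whole thing is asked for, a point or a joint stands for the part that bears it (a point fixed in the world has none). Each returns a list of dicts, best first, with "conf" (0 to 1); they miss things now and then, are a little off and sometimes report something else, mostly with a low value. They report only what shows in the picture. A call takes as long as a camera call. They do not tell look-alikes from the thing itself.
- spotter.outline_of(picture, target): "region" (384x512 bool, what is visible of it) and "extent" ([left, top, right, bottom] in pixels, round what is visible of it).
The state is a dict: "time": time; "joint_pos": joint angles; "joint_vel": joint speeds; "joint_efforts": joint torques, N m; "tool_pos": TCP position; "tool_rot": TCP orientation; "contact_force": force on the tool from outside, world axes, zero at the start; "ft_torque": the same for the moment, N m; "gripper_width": opening from 0.0 (shut) to 1.0 (fully open); "grasp_force": force on a finger pad.
Only numpy, scipy, OpenCV 4.12 (cv2) and the standard library are available. Lean on these libraries where they do the work, as an engineer would, in place of code of your own. Each camera call takes 0.05 s, during which the arm holds its last target. There are 200 camera calls.

TASK

The air sampling pump's battery is flat: pull it out of the pump and plug it fully home into the empty charging cradle, then take the charged battery from the other cradle and plug it fully home into the pump. Only after that, switch the pump on by pushing its toggle lever all the way over, away from the robot. Lower the batteries in rather than dropping them, let go of each once it is seated, and do not shift the other things lying about on the counter.

Things in the scene. Friction and masses are not known exactly. Their poses are not given: they have to be found in the camera images.
- pump: Air sampling pump, fixed to the counter: a grey box 130 mm (its x) by 200 mm (its y) by 100 mm high with black rubber corners. Origin: centre of its underside, z up. In its flat top are a battery well (on its +y half, centre at x 0, y +50 mm) and a toggle lever on a black block (on its -y half, at x 0, y -60 mm). Its yaw stays within 0.3 rad of the world's axes; the lever swings along its x.
- pump_well (a point): Centre of the floor of the pump's battery well, 55 mm above the counter, axes as the pump's. The well is a straight rectangular hole 37 mm (x) by 53 mm (y), 45 mm deep, open at the pump's top (100 mm above the counter). A battery is fully home when its origin is at this point.
- switch (a joint): The pump's toggle lever, rad: 0 = off (leaning 0.5 rad towards the pump's -x, the robot's side), 1.0 = on, the end stop (leaning 0.5 rad towards the pump's +x). It starts between 0 and 0.1, turns about an axis along the pump's y through the point x 0, y -60, z 122 mm of the pump, needs about 1 N at its tip and stays where it is left.
- switch_tip (a point): Centre of the round knob (26 mm across, black) at the lever's tip, 60 mm from the lever's axis. The lever's steel stem is 10 mm thick; its mounting block is 70 mm (x) by 50 mm (y), 25 mm high, with a 26 mm thick axle barrel reaching 35 mm above the pump's top.
- cradle_free: The charging cradle that is empty at the start, fixed to the counter: a grey block 90 mm (x) by 110 mm (y) by 60 mm high with a black foot. Origin: centre of its underside, z up. Its well is in the middle of its top. Yaw within 0.3 rad of the world's axes.
- cradle_free_well (a point): Centre of the floor of the empty cradle's well, 15 mm above the counter, axes as the cradle's. The well is a straight rectangular hole 37 mm (x) by 53 mm (y), 45 mm deep, open at the cradle's top (60 mm above the counter). A battery is fully home when its origin is at this point.
- cradle_used: An identical charging cradle, which holds the charged battery at the start. Its place and the places of the empty cradle and the pump are swapped at random.
- cradle_used_well (a point): Centre of the floor of the charged battery's cradle's well; sizes as for cradle_free_well.
- battery_flat: The flat battery, in the pump's well at the start: a loose black upright block 34 mm (its x) by 50 mm (its y) by 110 mm high (z up), white label on each broad side, 0.32 to 0.52 kg. Origin: centre of its underside. The lowest 8 mm taper by 3 mm on each side to lead it into a well. Either way round (half a turn about z) fits. When home, its lower 45 mm are in the well and 65 mm stand above it.
- battery_charged: The charged battery, in cradle_used at the start; identical to battery_flat in size, look and origin.
- detector: Bystander: yellow hand-held gas detector lying on the counter, 70 by 135 by 34 mm, beyond the work as seen from the robot. Origin: centre of its underside.
- gas_can: Bystander: small aluminium can standing on the counter, 62 mm across, 120 mm high, beyond the work as seen from the robot. Origin: centre of its underside.
- adapter: Bystander: black power adapter block lying on the counter between robot and work, 55 by 90 by 45 mm. Origin: centre of its underside.
Not all that is in view belongs to the job. What is shaped like the cradle_free but green is not meant.

How it is judged:
By the outcome, as a careful person would: the job done as asked, in the order asked, and still so for the second after the job is handed in, with the robot touching nothing.
It also fails if it takes over 70 s, if anything falls off the work surface, if the arm or the gripper's body presses on something with over 40 N, if the wrist force passes 120 N, or if a joint passes its speed limit or range.

## Working session

There is one attempt and no reset: what is moved stays moved. The work goes in short steps, Python scripts to look and compute and a tool call to move; the robot and the scene stay as the last step left them, time stands still between calls to the robot, and variables do not carry over. Pictures are saved under pics/ and viewed, at most 10 in all, crops included, and the job is handed in when it is done.

Besides the shell and the picture viewer there is one more tool, called after "Call:" by a JSON object that holds its "name" and its "arguments". apply_moves: Moves the arm, as the interface text tells. Its arguments: {"type":"object","properties":{"series":{"type":"array","items":{"type":"object","properties":{"jaw":{"type":"number"},"dx":{"type":"number"},"dy":{"type":"number"},"dz":{"type":"number"},"turn":{"type":"number"}}}}},"required":["series"]}

```bash
mkdir -p pics; ls; cat > look.py <<'E'
import cv2,numpy as np
from plant import state,grab_frame,ticket,spotter
E
python3 - <<'E'
from look import *
s=state();print({k:np.round(v,3).tolist() for k,v in s.items()})
ims=[]
for n in("top","side"):
    f=grab_frame(n);np.savez(f"{n}0.npz",**{k:f[k] for k in("pixels","mtx","camera_from_world")})
    cv2.imwrite(f"pics/{n}0.png",f["pixels"][:,:,::-1])
    print(n,np.round(f["mtx"],1).tolist(),np.round(f["camera_from_world"],3).tolist())
    for t in("pump","cradle_free","battery_flat","switch_tip","detector","gas_can","adapter"):
        print(n,t,[(round(d["conf"],2),np.round(d["extent"]).tolist()) for d in spotter.outline_of(f,t)])
E
```

```text
pics
{'time': 0.0, 'joint_pos': [1.141, 0.053, 1.614, -0.0, 1.476, -0.119], 'joint_vel': [-0.001, 0.0, -0.001, -0.002, 0.002, -0.001], 'joint_efforts': [-0.0, -39.368, -37.017, -0.0, 0.007, 0.0], 'tool_pos': [0.191, 0.595, 0.249], 'tool_rot': [-0.0, 0.155, 0.988, -0.001], 'contact_force': [0.244, 0.58, 0.152], 'ft_torque': [0.082, -0.019, -0.001], 'grasp_force': 0.0, 'gripper_width': 1.004}
top [[437.8, 0.0, 253.7], [0.0, 437.8, 188.2], [0.0, 0.0, 1.0]] [[-0.001, -1.0, 0.008, -0.019], [-0.991, -0.0, -0.131, 0.539], [0.131, -0.008, -0.991, 1.205], [0.0, 0.0, 0.0, 1.0]]
top pump [(0.7, [95.0, 166.0, 192.0, 235.0])]
top cradle_free [(0.94, [244.0, 214.0, 287.0, 250.0]), (0.72, [272.0, 152.0, 321.0, 192.0]), (0.57, [214.0, 157.0, 260.0, 196.0])]
top battery_flat [(0.79, [100.0, 192.0, 130.0, 212.0]), (0.62, [300.0, 103.0, 349.0, 137.0])]
top switch_tip [(0.62, [150.0, 193.0, 161.0, 203.0]), (0.62, [96.0, 165.0, 189.0, 235.0])]
top detector [(0.65, [301.0, 103.0, 350.0, 139.0]), (0.32, [354.0, 189.0, 376.0, 203.0])]
top gas_can [(0.66, [218.0, 103.0, 242.0, 132.0])]
top adapter [(0.77, [146.0, 260.0, 181.0, 283.0])]
side [[451.1, 0.0, 257.1], [0.0, 451.1, 192.2], [0.0, 0.0, 1.0]] [[0.93, -0.368, -0.002, -0.509], [-0.251, -0.63, -0.735, 0.204], [0.269, 0.684, -0.678, 1.362], [0.0, 0.0, 0.0, 1.0]]
side pump [(0.9, [188.0, 128.0, 248.0, 187.0])]
side cradle_free [(0.96, [204.0, 207.0, 247.0, 251.0]), (0.92, [264.0, 213.0, 309.0, 256.0]), (0.69, [246.0, 183.0, 285.0, 221.0])]
side battery_flat [(0.62, [203.0, 118.0, 214.0, 140.0]), (0.19, [188.0, 127.0, 247.0, 183.0])]
side switch_tip []
side detector [(0.86, [328.0, 223.0, 364.0, 265.0])]
side gas_can [(0.83, [296.0, 160.0, 315.0, 191.0])]
side adapter [(0.66, [163.0, 171.0, 184.0, 195.0]), (0.48, [188.0, 126.0, 248.0, 184.0]), (0.37, [216.0, 133.0, 222.0, 144.0])]
```

```bash
python3 - <<'E'
import cv2,numpy as np
a=np.load("top0.npz")["pixels"][95:295,85:385,::-1];b=np.load("side0.npz")["pixels"][100:280,130:385,::-1]
cv2.imwrite("pics/t1.png",cv2.resize(a,None,fx=2.65,fy=2.65,interpolation=cv2.INTER_CUBIC))
cv2.imwrite("pics/s1.png",cv2.resize(b,None,fx=3.1,fy=3.1,interpolation=cv2.INTER_CUBIC))
E
```

```text
(no output)
```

View pics/t1.png

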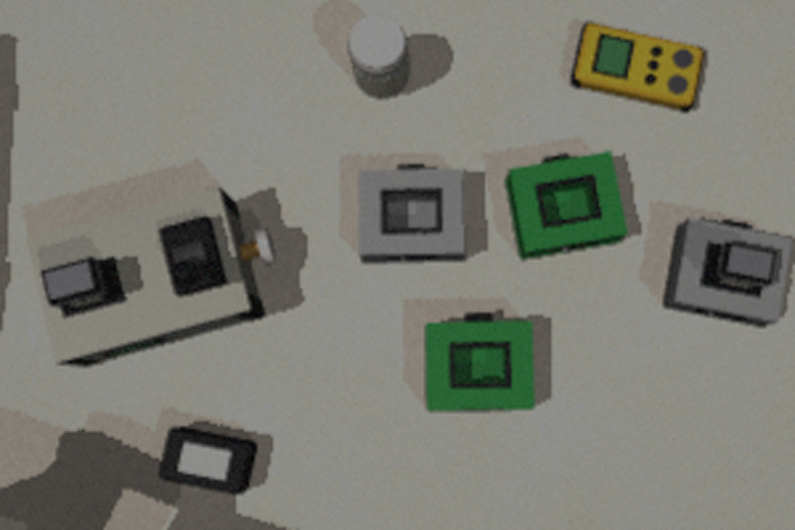

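View pics/s1.png

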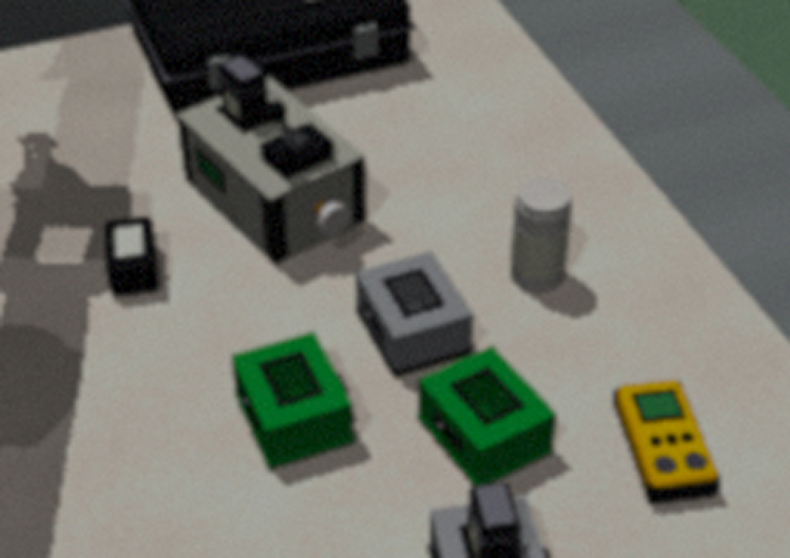

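The top view (crop offset 85,95, scale 2.65) shows the pump at the left, full px about (140,200), with the flat battery at about (113,201) and the toggle block at about (158,192).

There are five cradle-like things:
- **Grey, empty, (240,175):** this is cradle_free, being grey with an open well.
- **Green, (298,172) and (266,232):** decoys.
- **Grey with a battery, (360,197):** this is cradle_used.

The side view agrees. Next I fit the poses to edges in both views.

```bash
cat >> look.py <<'E'
from scipy.optimize import differential_evolution
from scipy.ndimage import map_coordinates
def load(n,t): return dict(np.load(f"{n}{t}.npz"))
def snap(n,t):
    f=grab_frame(n);np.savez(f"{n}{t}.npz",**{k:f[k] for k in("pixels","mtx","camera_from_world")});return f
def proj(f,P):
    c=P@f["camera_from_world"][:3,:3].T+f["camera_from_world"][:3,3];p=c@f["mtx"].T;return p[:,:2]/p[:,2:]
def back(f,uv,z):
    M=f["camera_from_world"];R,t=M[:3,:3],M[:3,3];o=-R.T@t;d=R.T@np.linalg.solve(f["mtx"],[*uv,1]);return o+d*(z-o[2])/d[2]
def rect(sx,sy,cx=0,cy=0,z=0):
    c=np.array([[-1,-1],[1,-1],[1,1],[-1,1]])*[sx/2,sy/2]+[cx,cy];c=np.c_[c,np.full(4,z)]
    return [(c[i],c[(i+1)%4]) for i in range(4)]
CR=rect(.09,.11)+rect(.037,.053); PU=rect(.13,.2)+rect(.037,.053,0,.05); BA=rect(.034,.05)
def fit(frames,segs,x0,rng=(.02,.02,.3,.02),free_z=True):
    """edge fit; x0=(x,y,yaw,ztop)"""
    P=np.concatenate([a+(b-a)*np.linspace(.05,.95,25)[:,None] for a,b in segs]);T=np.repeat([(b-a)/np.linalg.norm(b-a) for a,b in segs],25,0)
    G=[]
    for f in frames:
        g=cv2.GaussianBlur(f["pixels"].astype(np.float32),(0,0),1.0)
        G.append([np.stack([cv2.Sobel(g[:,:,c],cv2.CV_32F,i,1-i) for c in range(3)],-1).mean(-1) for i in(1,0)])
    def cost(v):
        x,y,w=v[:3];z=v[3] if free_z else x0[3]
        R=np.array([[np.cos(w),-np.sin(w),0],[np.sin(w),np.cos(w),0],[0,0,1]]);s=0
        for f,(gx,gy) in zip(frames,G):
            Q=P@R.T+[x,y,z];u=proj(f,Q);t=proj(f,Q+.01*T@R.T)-u;n=np.c_[-t[:,1],t[:,0]]/np.linalg.norm(t,axis=1)[:,None]
            q=[u[:,1],u[:,0]];e=np.abs(map_coordinates(gx,q,order=1)*n[:,0]+map_coordinates(gy,q,order=1)*n[:,1])
            s-=np.sqrt(e).mean()
        return s
    k=4 if free_z else 3
    r=differential_evolution(cost,[(x0[i]-rng[i],x0[i]+rng[i]) for i in range(k)],seed=1,popsize=20,tol=1e-6,maxiter=150)
    return np.round([*r.x,r.fun],4)
E
python3 - <<'E'
from look import *
t,s=load("top",0),load("side",0)
for nm,segs,uv,z,w in(("pump",PU,(138,194),.1,.25),("free",CR,(240.5,175),.06,0),("used",CR,(361,196),.06,-.1),("batF",BA,(112,201),.165,.25),("batC",BA,(368,194),.125,-.1)):
    p=back(t,uv,z);x0=(p[0],p[1],w,z);print(nm,np.round(p,3))
    print(" both",fit([t,s],segs,x0)," top",fit([t],segs,x0,free_z=False)," side",fit([s],segs,x0,(.03,.03,.3),free_z=False))
E
```

```text
pump [0.514 0.291 0.1  ]
 both [  0.5034   0.2918   0.2753   0.0957 -17.8756]  top [ 0.5037  0.2903  0.2802 -8.0167]  side [ 0.5009  0.2871  0.2755 -9.849 ]
free [0.572 0.018 0.06 ]
 both [ 5.77600e-01  2.32000e-02  1.52000e-02  5.25000e-02 -1.83149e+01]  top [ 0.5676  0.0228  0.0243 -9.0859]  side [ 5.7400e-01  1.5700e-02  5.1000e-03 -9.9934e+00]
used [ 0.514 -0.317  0.06 ]
 both [  0.5132  -0.3158  -0.1732   0.0506 -16.855 ]  top [ 0.5096 -0.3112 -0.3803 -8.0845]  side [ 0.5096 -0.3219 -0.1566 -9.0962]
batF [0.489 0.339 0.165]
 both [  0.4927   0.3468   0.263    0.159  -21.0599]  top [  0.4921   0.3449   0.2656 -10.2681]  side [  0.4896   0.3423   0.1649 -10.7424]
batC [ 0.511 -0.319  0.125]
 both [  0.5147  -0.3217  -0.2097   0.1284 -20.4326]  top [  0.5151  -0.3228  -0.218  -10.4484]  side [  0.5156  -0.319   -0.1846 -10.0506]
```

```bash
cat >> look.py <<'E'
def overlay(f,items,box,sc):
    l,t,r,b=box;im=cv2.resize(f["pixels"][t:b,l:r,::-1],None,fx=sc,fy=sc,interpolation=cv2.INTER_CUBIC)
    im=cv2.convertScaleAbs(im,alpha=1.5)
    for segs,(x,y,w,z),col in items:
        R=np.array([[np.cos(w),-np.sin(w),0],[np.sin(w),np.cos(w),0],[0,0,1]])
        for a,bb in segs:
            p=(proj(f,np.array([a,bb])@R.T+[x,y,z])+.5-[l,t])*sc;cv2.line(im,*[tuple(int(v) for v in q) for q in p],col,1)
    return im
E
python3 - <<'E'
from look import *
t,s=load("top",0),load("side",0)
I=[(PU,(.5034,.2918,.2753,.1),(0,0,255)),(CR,(.572,.019,.015,.06),(0,0,255)),(CR,(.5132,-.3158,-.1732,.06),(0,0,255)),(BA,(.4927,.3468,.263,.165),(0,255,255)),(BA,(.5147,-.3217,-.2,.125),(0,255,255))]
a=[overlay(t,I,b,4) for b in((92,160,192,236),(210,150,270,226),(330,160,390,236))]
b=[overlay(s,I,b,4) for b in((182,110,262,190),(240,170,300,250),(255,245,315,325))]
print([fit([s],CR,(.513,-.316,-.17,.06),free_z=False)],[np.round(proj(s,np.array([[.513,-.316,.06]])))])
h=lambda L,H:np.hstack([cv2.copyMakeBorder(i,0,H-i.shape[0],0,8,0) for i in L])
A,B=h(a,304),h(b,320);W=max(A.shape[1],B.shape[1])
m=np.vstack([cv2.copyMakeBorder(i,0,0,0,W-i.shape[1],0) for i in(A,B)]);m=m[:, :];m=cv2.resize(m,None,fx=min(800/m.shape[1],600/m.shape[0]),fy=min(800/m.shape[1],600/m.shape[0]));print(m.shape);cv2.imwrite("pics/ov1.png",m)
E
```

```text
[array([ 0.5096, -0.3219, -0.1567, -9.0962])] [array([[288., 276.]])]
(552, 800, 3)
```

View pics/ov1.png

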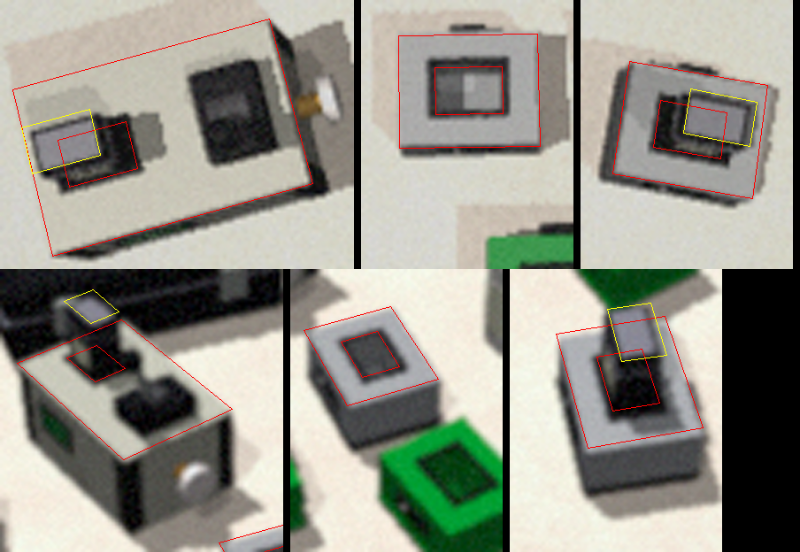

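The fits lie on their objects in both views. Each well has a dark collar around it that biases the inner rectangle, so I refit with outer outlines and with the collar size left free.

```bash
python3 - <<'E'
from look import *
t,s=load("top",0),load("side",0)
def vert(sx,sy,h): 
    r=rect(sx,sy);return r+[(a,a-[0,0,h]) for a,_ in r]
r=(.012,.012,.12,.01)
for nm,out,col,x0,bt in(("pump",rect(.13,.2),rect(.047,.063,0,.05),(.503,.291,.275,.1),None),("free",rect(.09,.11),rect(.047,.063),(.572,.019,.015,.06),None),("used",rect(.09,.11),rect(.047,.063),(.513,-.316,-.17,.06),None)):
    for k,sg in(("out",out),("col",col),("out+col",out+col)):
        print(nm,k,*[fit(fr,sg,x0,r,free_z=False) for fr in([t,s],[t],[s])])
for nm,x0 in(("bF",(.4927,.3468,.263,.165)),("bC",(.5147,-.3217,-.2,.125))):
    print(nm,*[fit(fr,vert(.034,.05,.05),x0,r,free_z=False) for fr in([t,s],[t],[s])])
# collar size scan, top view, free cradle
print([(c,fit([t,s],rect(.037+2*c,.053+2*c),(.572,.019,.015,.06),(.008,.008,.1),free_z=False)) for c in(0,.002,.004,.005,.006,.008)])
E
```

```text
pump out [  0.5039   0.291    0.2595 -19.4169] [ 0.4936  0.2895  0.2679 -9.0976] [  0.5025   0.2886   0.2516 -11.1283]
pump col [  0.5052   0.2944   0.2966 -19.8949] [  0.5058   0.2957   0.3161 -10.8433] [ 0.5016  0.2889  0.2055 -9.4573]
pump out+col [  0.5036   0.2922   0.2598 -19.552 ] [ 0.504   0.2933  0.2705 -9.6397] [  0.5033   0.2887   0.2409 -10.2534]
free out [  0.574    0.019    0.0277 -18.0556] [ 0.5742  0.0204  0.0309 -8.2814] [ 5.73700e-01  1.50000e-02  5.40000e-03 -1.03604e+01]
free col [ 5.74300e-01  1.81000e-02  6.70000e-03 -2.53338e+01] [ 5.7440e-01  1.9800e-02  8.0000e-04 -1.2736e+01] [ 5.74300e-01  1.67000e-02  4.50000e-03 -1.27648e+01]
free out+col [ 5.74100e-01  1.85000e-02  2.45000e-02 -2.16616e+01] [  0.5741   0.0198   0.0273 -10.4623] [ 5.74100e-01  1.60000e-02  5.90000e-03 -1.15377e+01]
used out [  0.5022  -0.3195  -0.2369 -19.2   ] [  0.5056  -0.3045  -0.2341 -10.4393] [  0.5018  -0.32    -0.2321 -10.0979]
used col [  0.5128  -0.3206  -0.252  -22.2616] [  0.5125  -0.3194  -0.2381 -11.2212] [  0.5133  -0.3225  -0.2614 -11.3976]
used out+col [  0.5122  -0.3212  -0.2079 -19.8644] [ 0.5124 -0.3208 -0.2117 -9.9196] [  0.5139  -0.3222  -0.1947 -10.1318]
bF [  0.4914   0.3437   0.1926 -18.8621] [ 0.4919  0.3445  0.227  -9.8144] [ 0.4911  0.3398  0.143  -9.4075]
bC [  0.5142  -0.3209  -0.1722 -18.891 ] [ 0.5149 -0.3225 -0.1596 -9.4395] [  0.5141  -0.318   -0.1942 -10.1447]
[(0, array([ 5.68200e-01,  2.31000e-02, -7.60000e-03, -1.90358e+01])), (0.002, array([ 5.76400e-01,  1.54000e-02,  7.59000e-02, -2.04749e+01])), (0.004, array([ 5.74700e-01,  1.88000e-02,  7.00000e-03, -2.43466e+01])), (0.005, array([ 5.74300e-01,  1.81000e-02,  6.70000e-03, -2.53338e+01])), (0.006, array([ 5.74400e-01,  1.81000e-02,  4.00000e-04, -2.55106e+01])), (0.008, array([ 5.74300e-01,  1.85000e-02,  1.34000e-02, -2.36132e+01]))]
```

```bash
cat >> look.py <<'E'
def go(x,y,z,ang):
    """shift/turn in tool axes from the present pose to world x,y,z with tool y at angle ang (mod pi)"""
    from scipy.spatial.transform import Rotation as Ro
    s=state();w,a,b,c=s["tool_rot"];R=Ro.from_quat([a,b,c,w]).as_matrix();p=s["tool_pos"]
    cur=np.arctan2(R[1,1],R[0,1]);d=(ang-cur+np.pi/2)%np.pi-np.pi/2
    print("t",round(s["time"],2),"tcp",np.round(p,4),"ang",round(cur,3),"tilt",np.round(R[:,2],3),"F",np.round(s["contact_force"],1),"w",round(s["gripper_width"],3),"->mm",np.round(R.T@([x,y,z]-p)*1000,1),"turn",round(-d,3))
E
python3 -c "
from look import *
go(.491,.342,.26,.25)"
```

```text
t 0.8 tcp [0.1911 0.595  0.2503] ang 1.26 tilt [ 0.  0. -1.] F [-0.3  0.7 -0.3] w 1.004 ->mm [-362.9 -149.2   -9.7] turn 1.01
```

Call:
{"name": "apply_moves", "arguments": {"series": [{"dx": 0, "dy": 0, "dz": -40, "turn": 0.1}, {"dx": -363, "dy": -149, "dz": -50, "turn": 1.01}, {"dx": -363, "dy": -149, "dz": -50, "turn": 1.01}, {"dx": -363, "dy": -149, "dz": -50, "turn": 1.01}, {"dx": -363, "dy": -149, "dz": -50, "turn": 1.01}]}}

```text
invalid input at $.series[0]: expected keys jaw, dx, dy, dz, turn
```

```bash
python3 -c "
from look import *
go(.491,.342,.26,.25)"
```

```text
t 0.8 tcp [0.1911 0.595  0.2503] ang 1.26 tilt [ 0.  0. -1.] F [-0.3  0.7 -0.3] w 1.004 ->mm [-362.9 -149.2   -9.7] turn 1.01
```

Call:
{"name": "apply_moves", "arguments": {"series": [{"jaw": 0, "dx": 0, "dy": 0, "dz": -40, "turn": 0.1}, {"jaw": 0, "dx": -363, "dy": -149, "dz": -50, "turn": 1.01}, {"jaw": 0, "dx": -363, "dy": -149, "dz": -50, "turn": 1.01}, {"jaw": 0, "dx": -363, "dy": -149, "dz": -50, "turn": 1.01}, {"jaw": 0, "dx": -363, "dy": -149, "dz": -50, "turn": 1.01}]}}

```text
time: 1.22
tool_pos: [0.3194, 0.4866, 0.2951]
tool_rot: [0.0, 0.442, 0.897, 0.0]
contact_force: [0.7, -0.1, 0.6]
gripper_width: 0.996
grasp_force: 0.0
```

```bash
python3 -c "
from look import *
go(.491,.342,.26,.25)"
```

```text
t 1.22 tcp [0.3194 0.4866 0.2951] ang 0.655 tilt [ 0.001  0.001 -1.   ] F [ 0.7 -0.1  0.6] w 0.996 ->mm [-219.2   47.9   35.1] turn 0.405
```

Call:
{"name": "apply_moves", "arguments": {"series": [{"jaw": 0, "dx": -219, "dy": 48, "dz": 25, "turn": 0.405}, {"jaw": 0, "dx": -219, "dy": 48, "dz": 25, "turn": 0.405}, {"jaw": 0, "dx": -219, "dy": 48, "dz": 25, "turn": 0.405}, {"jaw": 0, "dx": -219, "dy": 48, "dz": 25, "turn": 0.405}, {"jaw": 0, "dx": -219, "dy": 48, "dz": 25, "turn": 0.405}]}}

```text
time: 1.63
tool_pos: [0.4789, 0.3535, 0.2715]
tool_rot: [0.0, 0.612, 0.791, 0.0]
contact_force: [0.1, 0.5, -1.0]
gripper_width: 0.998
grasp_force: 0.0
```

```bash
python3 -c "
from look import *
go(.491,.342,.138,.25)"
```

```text
t 1.63 tcp [0.4789 0.3535 0.2715] ang 0.254 tilt [ 0.001  0.    -1.   ] F [ 0.1  0.5 -1. ] w 0.998 ->mm [-14.2   8.8 133.5] turn 0.004
```

Call:
{"name": "apply_moves", "arguments": {"series": [{"jaw": 0, "dx": -14, "dy": 9, "dz": 20, "turn": 0.004}, {"jaw": 0, "dx": -14, "dy": 9, "dz": 60, "turn": 0.004}, {"jaw": 0, "dx": -14, "dy": 9, "dz": 100, "turn": 0.004}, {"jaw": 0, "dx": -14, "dy": 9, "dz": 133, "turn": 0.004}, {"jaw": 0, "dx": -14, "dy": 9, "dz": 133, "turn": 0.004}]}}

```text
time: 2.05
tool_pos: [0.4851, 0.3409, 0.1295]
tool_rot: [-0.003, 0.613, 0.79, -0.007]
contact_force: [-1.1, -1.1, -1.4]
gripper_width: 1.0
grasp_force: 0.0
```

```bash
python3 - <<'E'
from look import *
go(.491,.342,.138,.25)
t,s=snap("top",1),snap("side",1)
a=overlay(t,[],(90,130,210,245),3);b=overlay(s,[],(165,60,285,190),3)
H=max(a.shape[0],b.shape[0]);cv2.imwrite("pics/g1.png",np.hstack([cv2.copyMakeBorder(i,0,H-i.shape[0],0,5,0) for i in(a,b)]))
E
```

```text
t 2.05 tcp [0.4851 0.3409 0.1295] ang 0.25 tilt [-0.013 -0.007 -1.   ] F [-1.1 -1.1 -1.4] w 1.0 ->mm [-0.4  5.8 -8.5] turn 0.0
```

View pics/g1.png

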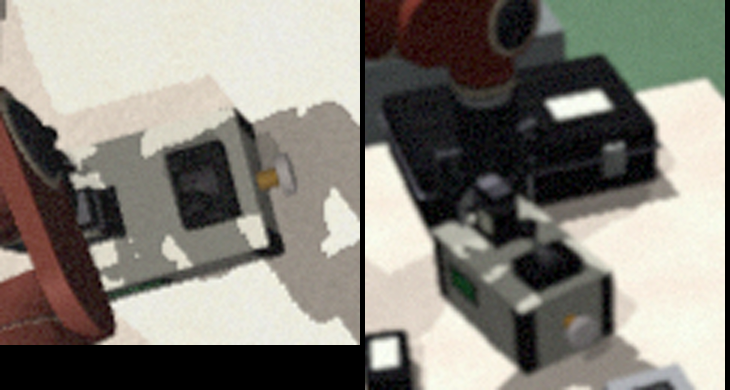

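```bash
python3 -c "
from look import *
go(.491,.342,.138,.25)"
```

```text
t 2.15 tcp [0.4891 0.3435 0.1377] ang 0.251 tilt [-0.002 -0.001 -1.   ] F [ 0.3 -0.1  1.1] w 1.001 ->mm [-1.9  1.4 -0.4] turn 0.001
```

The views show the battery at (490,200) in the right panel, under the gripper and clear of the toggle. Closing now.

Call:
{"name": "apply_moves", "arguments": {"series": [{"jaw": 1, "dx": 0, "dy": 0, "dz": 0, "turn": 0}, {"jaw": 1, "dx": 0, "dy": 0, "dz": 0, "turn": 0}, {"jaw": 1, "dx": 0, "dy": 0, "dz": 0, "turn": 0}, {"jaw": 1, "dx": 0, "dy": 0, "dz": 0, "turn": 0}, {"jaw": 1, "dx": 0, "dy": 0, "dz": 0, "turn": 0}]}}

```text
time: 2.57
tool_pos: [0.4903, 0.3444, 0.1408]
tool_rot: [0.0, 0.613, 0.79, 0.001]
contact_force: [-3.8, 0.4, 6.4]
gripper_width: 0.394
grasp_force: 59.2
```

```bash
python3 -c "
from look import *
go(.491,.342,.138,.25);s=state();print(s['ft_torque'],s['grasp_force'])"
```

```text
t 2.57 tcp [0.4903 0.3444 0.1408] ang 0.251 tilt [ 0.002  0.001 -1.   ] F [-3.8  0.4  6.4] w 0.394 ->mm [-2.5  0.1  2.7] turn 0.001
[-0.10785081  0.56025456 -0.05158222] 59.15229678153992
```

Call:
{"name": "apply_moves", "arguments": {"series": [{"jaw": 1, "dx": 0, "dy": 0, "dz": -10, "turn": 0}, {"jaw": 1, "dx": 0, "dy": 0, "dz": -25, "turn": 0}, {"jaw": 1, "dx": 0, "dy": 0, "dz": -45, "turn": 0}, {"jaw": 1, "dx": 0, "dy": 0, "dz": -70, "turn": 0}, {"jaw": 1, "dx": 0, "dy": 0, "dz": -100, "turn": 0}]}}

```text
time: 2.98
tool_pos: [0.4883, 0.3429, 0.2368]
tool_rot: [-0.001, 0.613, 0.79, -0.003]
contact_force: [1.3, -0.1, -3.4]
gripper_width: 0.392
grasp_force: 60.5
```

Call:
{"name": "apply_moves", "arguments": {"series": [{"jaw": 1, "dx": 0, "dy": 0, "dz": -30, "turn": 0}, {"jaw": 1, "dx": 0, "dy": 0, "dz": -55, "turn": 0}, {"jaw": 1, "dx": 0, "dy": 0, "dz": -65, "turn": 0}, {"jaw": 1, "dx": 0, "dy": 0, "dz": -65, "turn": 0}]}}

```text
time: 3.32
tool_pos: [0.4908, 0.3443, 0.307]
tool_rot: [0.001, 0.613, 0.79, 0.003]
contact_force: [0.1, 0.3, -3.6]
gripper_width: 0.391
grasp_force: 61.1
```

```bash
python3 -c "
from look import *
go(.5743,.018,.30,.006);s=state();print(s['ft_torque'],s['grasp_force'])"
```

```text
t 3.32 tcp [0.4908 0.3443 0.307 ] ang 0.251 tilt [ 0.005  0.003 -1.   ] F [ 0.1  0.3 -3.6] w 0.391 ->mm [-3.368e+02 -2.000e-01  6.600e+00] turn 0.245
[ 0.10785375 -0.05659516 -0.00242554] 61.05623245239258
```

Call:
{"name": "apply_moves", "arguments": {"series": [{"jaw": 1, "dx": -25, "dy": 0, "dz": 0, "turn": 0.12}, {"jaw": 1, "dx": -60, "dy": 0, "dz": 0, "turn": 0.245}, {"jaw": 1, "dx": -100, "dy": 0, "dz": 0, "turn": 0.245}, {"jaw": 1, "dx": -140, "dy": 0, "dz": 0, "turn": 0.245}, {"jaw": 1, "dx": -180, "dy": 0, "dz": 0, "turn": 0.245}]}}

```text
time: 3.73
tool_pos: [0.5334, 0.1677, 0.3]
tool_rot: [-0.001, 0.705, 0.71, -0.002]
contact_force: [0.4, 0.1, -4.1]
gripper_width: 0.392
grasp_force: 60.8
```

```bash
python3 -c "
from look import *
go(.5743,.018,.2,.006)"
```

```text
t 3.73 tcp [0.5334 0.1677 0.3   ] ang 0.007 tilt [-0.005 -0.001 -1.   ] F [ 0.4  0.1 -4.1] w 0.392 ->mm [-149.9   40.4   99.9] turn 0.001
```

Call:
{"name": "apply_moves", "arguments": {"series": [{"jaw": 1, "dx": -38, "dy": 10, "dz": 5, "turn": 0}, {"jaw": 1, "dx": -76, "dy": 20, "dz": 10, "turn": 0}, {"jaw": 1, "dx": -112, "dy": 30, "dz": 20, "turn": 0}, {"jaw": 1, "dx": -138, "dy": 37, "dz": 40, "turn": 0}, {"jaw": 1, "dx": -150, "dy": 40, "dz": 65, "turn": 0}]}}

```text
time: 4.15
tool_pos: [0.5758, 0.016, 0.2368]
tool_rot: [0.001, 0.706, 0.708, -0.001]
contact_force: [0.0, -0.4, -4.6]
gripper_width: 0.39
grasp_force: 60.8
```

Call:
{"name": "apply_moves", "arguments": {"series": [{"jaw": 1, "dx": 0, "dy": 0, "dz": 35, "turn": 0}, {"jaw": 1, "dx": 0, "dy": 0, "dz": 60, "turn": 0}, {"jaw": 1, "dx": 0, "dy": 0, "dz": 62, "turn": 0}, {"jaw": 1, "dx": 0, "dy": 0, "dz": 62, "turn": 0}, {"jaw": 1, "dx": 0, "dy": 0, "dz": 62, "turn": 0}]}}

```text
time: 4.57
tool_pos: [0.5754, 0.0199, 0.1765]
tool_rot: [-0.0, 0.705, 0.709, -0.0]
contact_force: [0.5, 0.6, -3.7]
gripper_width: 0.395
grasp_force: 61.0
```

```bash
python3 - <<'E'
from look import *
go(.5743,.018,.171,.006)
t,s=snap("top",2),snap("side",2)
go(.5743,.018,.171,.006)
p=state()["tool_pos"];x,y,z=p[0],p[1],p[2]-.086
B=[(np.array(a),np.array(b)) for a,b in rect(.034,.05,z=.008)+rect(.034,.05,z=.11)]+[(a,a+[0,0,.102]) for a,_ in rect(.034,.05,z=.008)]
I=[(B,(x,y,.006,z),(0,255,255)),(rect(.047,.063),(.5743,.0182,.006,.06),(0,0,255)),(rect(.09,.11),(.5743,.0182,.006,.06),(0,0,255))]
a=overlay(t,I,(200,120,290,230),4.4);b=overlay(s,I,(230,130,320,240),4.4)
cv2.imwrite("pics/h1.png",np.hstack([a,b]));print(a.shape)
E
```

```text
t 4.57 tcp [0.5754 0.0199 0.1765] ang 0.006 tilt [-0. -0. -1.] F [ 0.5  0.6 -3.7] w 0.395 ->mm [-1.9 -1.1  5.5] turn 0.0
t 4.67 tcp [0.5767 0.0198 0.1789] ang 0.006 tilt [ 0.004 -0.    -1.   ] F [ 0.5  0.3 -4.9] w 0.39 ->mm [-1.8 -2.5  7.9] turn 0.0
(484, 396, 3)
```

View pics/h1.png

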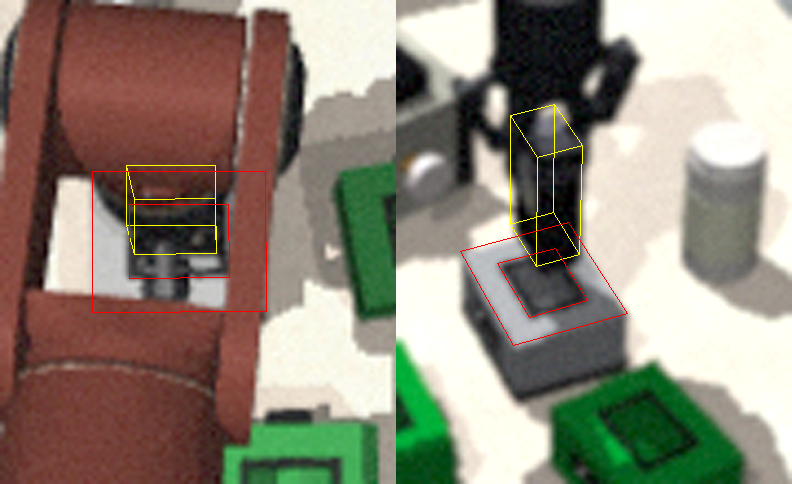

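The collar and outline sit on the real cradle, and the held battery is close to the predicted box (side panel, bottom corner about (537,266)). I'll fit the battery and the collar in this same side image to get the residual.

```bash
python3 - <<'E'
from look import *
s=load("side",2);go(.5743,.018,.171,.006)
p=state()["tool_pos"];zb=p[2]-.086;print(p)
r=rect(.034,.05,z=.008)
# visible from side camera: which corners are nearest? camera centre
M=s["camera_from_world"];c=-M[:3,:3].T@M[:3,3];print("cam",c)
near=[i for i,(a,_) in enumerate(r) if (a[:2]@(c[:2]-p[:2]))>-1e9]
for nm,sg in(("vert+bottom",[(a,a+[0,0,.05]) for a,_ in r if not(a[0]*(c[0]-p[0])<0 and a[1]*(c[1]-p[1])<0)]+[e for e in r if (((e[0]+e[1])/2)[:2]@(c[:2]-p[:2]))>0]),):
    for dz in(-.003,0,.003): print(nm,dz,fit([s],sg,(p[0],p[1],.006,zb+dz),(.01,.012,.05),free_z=False))
print("collar side",fit([s],rect(.047,.063),(.5743,.018,.006,.06),(.01,.01,.08),free_z=False))
E
```

```text
t 4.67 tcp [0.5767 0.0198 0.1789] ang 0.006 tilt [ 0.004 -0.    -1.   ] F [ 0.5  0.3 -4.9] w 0.39 ->mm [-1.8 -2.5  7.9] turn 0.0
[0.57673887 0.01983896 0.1789045 ]
cam [ 0.15813327 -0.99000892  1.07255944]
vert+bottom -0.003 [  0.5765   0.0176  -0.044  -12.4696]
vert+bottom 0 [  0.5753   0.0145  -0.044  -12.4689]
vert+bottom 0.003 [ 5.74100e-01  1.14000e-02 -4.40000e-02 -1.24681e+01]
collar side [ 5.7490e-01  1.5700e-02  3.1000e-03 -9.9379e+00]
```

Call:
{"name": "apply_moves", "arguments": {"series": [{"jaw": 1, "dx": 0, "dy": -1, "dz": 12, "turn": 0}, {"jaw": 1, "dx": 0, "dy": -1, "dz": 22, "turn": 0}, {"jaw": 1, "dx": 0, "dy": -1, "dz": 32, "turn": 0}, {"jaw": 1, "dx": 0, "dy": -1, "dz": 38, "turn": 0}, {"jaw": 1, "dx": 0, "dy": -1, "dz": 38, "turn": 0}]}}

```text
time: 5.08
tool_pos: [0.5732, 0.0198, 0.1358]
tool_rot: [-0.001, 0.705, 0.709, -0.001]
contact_force: [-0.6, 0.1, -4.7]
gripper_width: 0.389
grasp_force: 61.1
```

```bash
python3 -c "
from look import *
go(.5743,.018,.101,.006);s=state();print(s['ft_torque'])"
```

```text
t 5.08 tcp [0.5732 0.0198 0.1358] ang 0.006 tilt [-0.003  0.    -1.   ] F [-0.6  0.1 -4.7] w 0.389 ->mm [-1.9  1.2 34.8] turn 0.0
[-0.00997763  0.03807545 -0.03214908]
```

Call:
{"name": "apply_moves", "arguments": {"series": [{"jaw": 1, "dx": 0, "dy": 0, "dz": 7, "turn": 0}, {"jaw": 1, "dx": 0, "dy": 0, "dz": 14, "turn": 0}, {"jaw": 1, "dx": 0, "dy": 0, "dz": 21, "turn": 0}, {"jaw": 1, "dx": 0, "dy": 0, "dz": 26, "turn": 0}, {"jaw": 1, "dx": 0, "dy": 0, "dz": 28, "turn": 0}]}}

```text
time: 5.5
tool_pos: [0.5737, 0.0198, 0.1091]
tool_rot: [-0.001, 0.705, 0.709, -0.001]
contact_force: [-1.0, 2.2, -3.4]
gripper_width: 0.394
grasp_force: 61.2
```

```bash
python3 -c "
from look import *
go(.5743,.018,.101,.006);s=state();print(s['ft_torque'])"
```

```text
t 5.5 tcp [0.5737 0.0198 0.1091] ang 0.006 tilt [-0.002  0.    -1.   ] F [-1.   2.2 -3.4] w 0.394 ->mm [-1.8  0.6  8.1] turn -0.0
[0.26604419 0.03553095 0.10625263]
```

Call:
{"name": "apply_moves", "arguments": {"series": [{"jaw": 1, "dx": 0.5, "dy": 0, "dz": 4, "turn": 0}, {"jaw": 1, "dx": 0.5, "dy": 0, "dz": 7, "turn": 0}, {"jaw": 1, "dx": 0.5, "dy": 0, "dz": 9, "turn": 0}, {"jaw": 1, "dx": 0.5, "dy": 0, "dz": 10, "turn": 0}, {"jaw": 1, "dx": 0.5, "dy": 0, "dz": 10, "turn": 0}]}}

```text
time: 5.92
tool_pos: [0.5746, 0.0201, 0.101]
tool_rot: [0.0, 0.705, 0.709, 0.0]
contact_force: [-1.0, 1.1, -1.2]
gripper_width: 0.397
grasp_force: 61.5
```

```bash
python3 -c "
from look import *
go(.5743,.018,.101,.006);s=state();print(s['ft_torque'])"
```

```text
t 5.92 tcp [0.5746 0.0201 0.101 ] ang 0.006 tilt [ 0. -0. -1.] F [-1.   1.1 -1.2] w 0.397 ->mm [-2.  -0.3 -0. ] turn -0.0
[0.02826344 0.35027806 0.00145936]
```

Call:
{"name": "apply_moves", "arguments": {"series": [{"jaw": 1, "dx": 0, "dy": 0, "dz": 1.5, "turn": 0}, {"jaw": 1, "dx": 0, "dy": 0, "dz": 3, "turn": 0}, {"jaw": 1, "dx": 0, "dy": 0, "dz": 3, "turn": 0}]}}

```text
time: 6.17
tool_pos: [0.5749, 0.0201, 0.1009]
tool_rot: [-0.0, 0.705, 0.709, -0.0]
contact_force: [-8.6, 1.5, 13.8]
gripper_width: 0.385
grasp_force: 63.4
```

```bash
python3 -c "
from look import *
go(.5743,.018,.101,.006);s=state();print(s['ft_torque'])"
```

```text
t 6.17 tcp [0.5749 0.0201 0.1009] ang 0.006 tilt [-0. -0. -1.] F [-8.6  1.5 13.8] w 0.385 ->mm [-2.1 -0.6 -0.1] turn 0.0
[ 0.04320911  1.84832759 -0.05605667]
```

Call:
{"name": "apply_moves", "arguments": {"series": [{"jaw": 0, "dx": 0, "dy": 0, "dz": 0, "turn": 0}, {"jaw": 0, "dx": 0, "dy": 0, "dz": 0, "turn": 0}, {"jaw": 0, "dx": 0, "dy": 0, "dz": -1, "turn": 0}, {"jaw": 0, "dx": 0, "dy": 0, "dz": -2, "turn": 0}, {"jaw": 0, "dx": 0, "dy": 0, "dz": -2, "turn": 0}]}}

```text
time: 6.58
tool_pos: [0.5747, 0.0201, 0.0997]
tool_rot: [0.0, 0.705, 0.709, 0.0]
contact_force: [-0.1, -0.1, -0.5]
gripper_width: 0.998
grasp_force: 0.0
```

Call:
{"name": "apply_moves", "arguments": {"series": [{"jaw": 0, "dx": 0, "dy": 0, "dz": -15, "turn": 0}, {"jaw": 0, "dx": 0, "dy": 0, "dz": -40, "turn": 0}, {"jaw": 0, "dx": 0, "dy": 0, "dz": -75, "turn": 0}, {"jaw": 0, "dx": 0, "dy": 0, "dz": -105, "turn": 0.1}, {"jaw": 0, "dx": -30, "dy": -5, "dz": -115, "turn": 0.2}]}}

```text
time: 7.0
tool_pos: [0.5724, -0.0073, 0.2205]
tool_rot: [0.003, 0.772, 0.635, 0.004]
contact_force: [1.5, -0.2, 1.0]
gripper_width: 1.0
grasp_force: 0.0
```

```bash
python3 - <<'E'
from look import *
go(.5137,-.3205,.22,-.20)
E
```

```text
t 7.0 tcp [ 0.5724 -0.0073  0.2205] ang -0.194 tilt [ 0.009  0.001 -1.   ] F [ 1.5 -0.2  1. ] w 1.0 ->mm [-3.186e+02  2.800e+00 -3.000e-01] turn 0.006
```

Call:
{"name": "apply_moves", "arguments": {"series": [{"jaw": 0, "dx": -40, "dy": 0, "dz": 0, "turn": 0.006}, {"jaw": 0, "dx": -80, "dy": 0, "dz": 0, "turn": 0.006}, {"jaw": 0, "dx": -120, "dy": 1, "dz": 0, "turn": 0.006}, {"jaw": 0, "dx": -160, "dy": 2, "dz": 0, "turn": 0.006}, {"jaw": 0, "dx": -200, "dy": 2, "dz": 0, "turn": 0.006}]}}

```text
time: 7.42
tool_pos: [0.5325, -0.2083, 0.2146]
tool_rot: [0.0, 0.774, 0.633, 0.0]
contact_force: [0.8, -0.5, 0.6]
gripper_width: 1.0
grasp_force: 0.0
```

Call:
{"name": "apply_moves", "arguments": {"series": [{"jaw": 0, "dx": -40, "dy": 0, "dz": 0, "turn": 0}, {"jaw": 0, "dx": -80, "dy": 0, "dz": 0, "turn": 0}, {"jaw": 0, "dx": -108, "dy": 0, "dz": 0, "turn": 0}, {"jaw": 0, "dx": -118, "dy": 0, "dz": 0, "turn": 0}, {"jaw": 0, "dx": -118, "dy": 0, "dz": 0, "turn": 0}]}}

```text
time: 7.83
tool_pos: [0.5089, -0.3242, 0.2142]
tool_rot: [-0.0, 0.775, 0.632, -0.0]
contact_force: [-0.1, 0.2, -0.1]
gripper_width: 1.0
grasp_force: 0.0
```

```bash
python3 - <<'E'
from look import *
grab_frame("top")
go(.5137,-.3205,.101,-.20)
t=snap("top",3);s=snap("side",3)
a=overlay(t,[(rect(.034,.05),(.5746,.020,.006,.125),(0,255,255)),(rect(.047,.063),(.5746,.020,.006,.06),(0,0,255))],(200,120,290,230),4.4);b=overlay(s,[(rect(.034,.05),(.5746,.020,.006,.125),(0,255,255))],(230,130,320,240),4.4)
cv2.imwrite("pics/h2.png",np.hstack([a,b]))
for x0 in((.5746,.02,.006,.125),):print([fit([f],BA,x0,(.01,.01,.1),free_z=False) for f in(t,s)],fit([t,s],BA,x0))
E
```

```text
t 7.88 tcp [ 0.5093 -0.3225  0.2141] ang -0.202 tilt [-0.     0.001 -1.   ] F [ 0.8  0.6 -0.3] w 0.998 ->mm [  2.8   3.9 113.1] turn -0.002
[array([ 5.78400e-01,  2.15000e-02,  6.70000e-03, -1.06709e+01]), array([ 0.5646,  0.0154,  0.1049, -6.7124])] [  0.5609   0.0215   0.1064   0.1173 -16.1534]
```

View pics/h2.png

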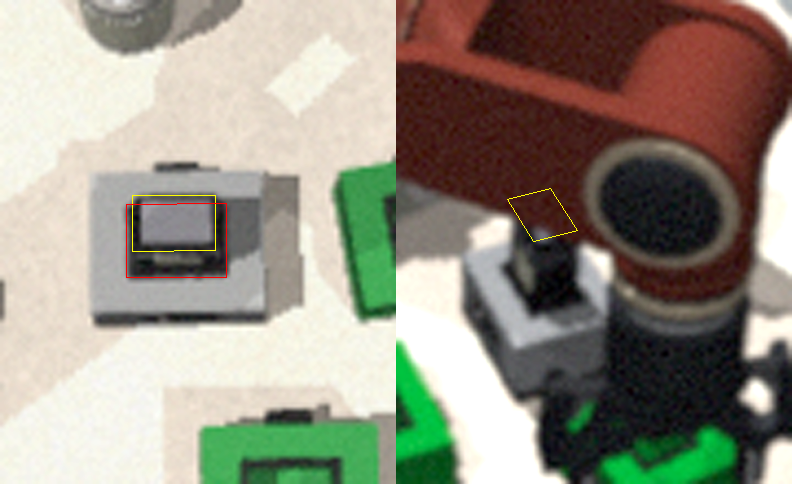

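The flat battery stands upright and seated in the grey cradle (left panel, top face at about (175,220)). Now I'll descend on the charged one.

Call:
{"name": "apply_moves", "arguments": {"series": [{"jaw": 0, "dx": 2, "dy": 4, "dz": 15, "turn": 0}, {"jaw": 0, "dx": 2, "dy": 4, "dz": 50, "turn": 0}, {"jaw": 0, "dx": 2, "dy": 4, "dz": 85, "turn": 0}, {"jaw": 0, "dx": 2, "dy": 4, "dz": 105, "turn": 0}, {"jaw": 0, "dx": 2, "dy": 4, "dz": 113, "turn": 0}]}}

```text
time: 8.4
tool_pos: [0.5122, -0.3172, 0.0968]
tool_rot: [-0.004, 0.773, 0.634, -0.001]
contact_force: [-0.2, 0.5, -0.4]
gripper_width: 0.997
grasp_force: 0.0
```

Call:
{"name": "apply_moves", "arguments": {"series": [{"jaw": 0, "dx": 0, "dy": 0, "dz": 0, "turn": 0}, {"jaw": 0, "dx": 0, "dy": 0, "dz": 0, "turn": 0}]}}

```text
time: 8.57
tool_pos: [0.5146, -0.3203, 0.1023]
tool_rot: [0.0, 0.774, 0.634, 0.0]
contact_force: [-0.5, 0.2, 1.3]
gripper_width: 0.999
grasp_force: 0.0
```

```bash
python3 - <<'E'
from look import *
go(.5137,-.3207,.101,-.20)
E
```

```text
t 8.57 tcp [ 0.5146 -0.3203  0.1023] ang -0.199 tilt [ 0.001 -0.    -1.   ] F [-0.5  0.2  1.3] w 0.999 ->mm [-0.6 -0.8  1.3] turn 0.001
```

Call:
{"name": "apply_moves", "arguments": {"series": [{"jaw": 1, "dx": 0, "dy": 0, "dz": 0, "turn": 0}, {"jaw": 1, "dx": 0, "dy": 0, "dz": 0, "turn": 0}, {"jaw": 1, "dx": 0, "dy": 0, "dz": 0, "turn": 0}, {"jaw": 1, "dx": 0, "dy": 0, "dz": 0, "turn": 0}, {"jaw": 1, "dx": 0, "dy": 0, "dz": 0, "turn": 0}]}}

```text
time: 8.98
tool_pos: [0.5138, -0.3214, 0.1029]
tool_rot: [0.0, 0.774, 0.633, -0.0]
contact_force: [-2.9, 0.8, 4.8]
gripper_width: 0.392
grasp_force: 59.2
```

```bash
python3 - <<'E'
from look import *
go(.5137,-.3207,.101,-.20);print(state()["ft_torque"])
E
```

```text
t 8.98 tcp [ 0.5138 -0.3214  0.1029] ang -0.2 tilt [-0.    -0.001 -1.   ] F [-2.9  0.8  4.8] w 0.392 ->mm [ 0.7 -0.3  1.8] turn 0.0
[0.17330199 0.62830026 0.01085822]
```

Call:
{"name": "apply_moves", "arguments": {"series": [{"jaw": 1, "dx": 0, "dy": 0, "dz": -10, "turn": 0}, {"jaw": 1, "dx": 0, "dy": 0, "dz": -25, "turn": 0}, {"jaw": 1, "dx": 0, "dy": 0, "dz": -50, "turn": 0}, {"jaw": 1, "dx": 0, "dy": 0, "dz": -85, "turn": 0}, {"jaw": 1, "dx": 0, "dy": 0, "dz": -125, "turn": 0}]}}

```text
time: 9.4
tool_pos: [0.5121, -0.3195, 0.2241]
tool_rot: [-0.004, 0.774, 0.633, -0.001]
contact_force: [0.9, 0.4, -5.3]
gripper_width: 0.393
grasp_force: 61.0
```

Call:
{"name": "apply_moves", "arguments": {"series": [{"jaw": 1, "dx": 20, "dy": 0, "dz": -35, "turn": 0}, {"jaw": 1, "dx": 55, "dy": 0, "dz": -60, "turn": 0}, {"jaw": 1, "dx": 94, "dy": 0, "dz": -75, "turn": 0}, {"jaw": 1, "dx": 135, "dy": 0, "dz": -75, "turn": 0}, {"jaw": 1, "dx": 175, "dy": 0, "dz": -75, "turn": 0}]}}

```text
time: 9.82
tool_pos: [0.5489, -0.148, 0.3032]
tool_rot: [0.001, 0.775, 0.633, 0.001]
contact_force: [0.9, 0.7, -5.1]
gripper_width: 0.392
grasp_force: 61.3
```

```bash
python3 - <<'E'
from look import *
go(.4907,.3440,.303,.25)
E
```

```text
t 9.82 tcp [ 0.5489 -0.148   0.3032] ang -0.201 tilt [ 0.003 -0.001 -1.   ] F [ 0.9  0.7 -5.1] w 0.392 ->mm [ 4.705e+02 -1.553e+02 -2.000e-01] turn -0.451
```

Call:
{"name": "apply_moves", "arguments": {"series": [{"jaw": 1, "dx": 39, "dy": -6, "dz": 0, "turn": -0.1}, {"jaw": 1, "dx": 78, "dy": -18, "dz": 0, "turn": -0.2}, {"jaw": 1, "dx": 117, "dy": -32, "dz": 0, "turn": -0.3}, {"jaw": 1, "dx": 155, "dy": -46, "dz": 0, "turn": -0.4}, {"jaw": 1, "dx": 193, "dy": -60, "dz": 0, "turn": -0.45}]}}

```text
time: 10.23
tool_pos: [0.5269, 0.0535, 0.3006]
tool_rot: [-0.001, 0.612, 0.791, -0.0]
contact_force: [1.7, 0.9, -4.9]
gripper_width: 0.391
grasp_force: 61.2
```

```bash
python3 - <<'E'
from look import *
go(.4907,.3440,.303,.25)
E
```

```text
t 10.23 tcp [0.5269 0.0535 0.3006] ang 0.254 tilt [-0.001  0.    -1.   ] F [ 1.7  0.9 -4.9] w 0.391 ->mm [290.3  37.9  -2.2] turn 0.004
```

Call:
{"name": "apply_moves", "arguments": {"series": [{"jaw": 1, "dx": 40, "dy": 5, "dz": -3, "turn": 0.004}, {"jaw": 1, "dx": 80, "dy": 10, "dz": -3, "turn": 0.004}, {"jaw": 1, "dx": 120, "dy": 16, "dz": -3, "turn": 0.004}, {"jaw": 1, "dx": 160, "dy": 22, "dz": -3, "turn": 0.004}, {"jaw": 1, "dx": 200, "dy": 28, "dz": -3, "turn": 0.004}]}}

```text
time: 10.65
tool_pos: [0.5046, 0.2541, 0.3038]
tool_rot: [-0.0, 0.615, 0.789, -0.0]
contact_force: [1.1, 0.3, -4.3]
gripper_width: 0.393
grasp_force: 61.4
```

Call:
{"name": "apply_moves", "arguments": {"series": [{"jaw": 1, "dx": 38, "dy": 4, "dz": 0, "turn": 0}, {"jaw": 1, "dx": 70, "dy": 8, "dz": 0, "turn": 0}, {"jaw": 1, "dx": 88, "dy": 10, "dz": 0, "turn": 0}, {"jaw": 1, "dx": 90, "dy": 10, "dz": 0, "turn": 0}, {"jaw": 1, "dx": 90, "dy": 10, "dz": 0, "turn": 0}]}}

```text
time: 11.07
tool_pos: [0.4927, 0.3427, 0.3034]
tool_rot: [-0.0, 0.614, 0.789, -0.001]
contact_force: [0.4, -0.2, -5.0]
gripper_width: 0.389
grasp_force: 61.4
```

```bash
python3 - <<'E'
from look import *
grab_frame("top")
go(.4907,.3440,.213,.25)
E
```

```text
t 11.12 tcp [0.4931 0.3418 0.3036] ang 0.247 tilt [-0.001 -0.001 -1.   ] F [ 1.7 -0.3 -4.5] w 0.389 ->mm [ 2.9 -1.7 90.6] turn -0.003
```

Call:
{"name": "apply_moves", "arguments": {"series": [{"jaw": 1, "dx": 1.5, "dy": -2, "dz": 20, "turn": -0.003}, {"jaw": 1, "dx": 1.5, "dy": -2, "dz": 50, "turn": -0.003}, {"jaw": 1, "dx": 1.5, "dy": -2, "dz": 75, "turn": -0.003}, {"jaw": 1, "dx": 1.5, "dy": -2, "dz": 90, "turn": -0.003}, {"jaw": 1, "dx": 1.5, "dy": -2, "dz": 98, "turn": -0.003}]}}

```text
time: 11.53
tool_pos: [0.4901, 0.3406, 0.2027]
tool_rot: [-0.001, 0.615, 0.789, -0.003]
contact_force: [-0.1, -0.2, -4.8]
gripper_width: 0.387
grasp_force: 61.1
```

Call:
{"name": "apply_moves", "arguments": {"series": [{"jaw": 1, "dx": 0, "dy": 0, "dz": 4, "turn": 0}, {"jaw": 1, "dx": 0, "dy": 0, "dz": 9, "turn": 0}, {"jaw": 1, "dx": 0, "dy": 0, "dz": 14, "turn": 0}, {"jaw": 1, "dx": 0, "dy": 0, "dz": 18, "turn": 0}, {"jaw": 1, "dx": 0, "dy": 0, "dz": 18, "turn": 0}]}}

```text
time: 11.95
tool_pos: [0.4913, 0.3429, 0.1884]
tool_rot: [-0.0, 0.614, 0.789, -0.0]
contact_force: [0.6, -0.9, -4.3]
gripper_width: 0.391
grasp_force: 61.2
```

```bash
python3 - <<'E'
from look import *
go(.4907,.3425,.143,.25);print(state()["ft_torque"])
E
```

```text
t 11.95 tcp [0.4913 0.3429 0.1884] ang 0.249 tilt [-0. -0. -1.] F [ 0.6 -0.9 -4.3] w 0.391 ->mm [-0.2 -0.7 45.4] turn -0.001
[-0.00295268  0.06660583  0.02688807]
```

Just at the rim. Continuing down.

Call:
{"name": "apply_moves", "arguments": {"series": [{"jaw": 1, "dx": 0, "dy": -0.5, "dz": 4, "turn": 0}, {"jaw": 1, "dx": 0, "dy": -0.5, "dz": 8, "turn": 0}, {"jaw": 1, "dx": 0, "dy": -0.5, "dz": 12, "turn": 0}, {"jaw": 1, "dx": 0, "dy": -0.5, "dz": 14, "turn": 0}, {"jaw": 1, "dx": 0, "dy": -0.5, "dz": 14, "turn": 0}]}}

```text
time: 12.37
tool_pos: [0.4915, 0.3414, 0.1744]
tool_rot: [0.002, 0.614, 0.789, -0.001]
contact_force: [1.3, -5.8, -3.6]
gripper_width: 0.391
grasp_force: 61.7
```

```bash
python3 - <<'E'
from look import *
go(.4907,.3425,.143,.25);print(state()["ft_torque"])
E
```

```text
t 12.37 tcp [0.4915 0.3414 0.1744] ang 0.249 tilt [ 0.002 -0.004 -1.   ] F [ 1.3 -5.8 -3.6] w 0.391 ->mm [ 1.4 -0.5 31.4] turn -0.001
[-1.1492775  -0.37589197  0.10274213]
```

Call:
{"name": "apply_moves", "arguments": {"series": [{"jaw": 1, "dx": -2, "dy": 0, "dz": 2, "turn": 0}, {"jaw": 1, "dx": -2, "dy": 0, "dz": 8, "turn": 0}, {"jaw": 1, "dx": -2, "dy": 0, "dz": 14, "turn": 0}, {"jaw": 1, "dx": -2, "dy": 0, "dz": 20, "turn": 0}, {"jaw": 1, "dx": -2, "dy": 0, "dz": 22, "turn": 0}]}}

```text
time: 12.78
tool_pos: [0.4907, 0.3405, 0.1506]
tool_rot: [-0.0, 0.614, 0.789, -0.001]
contact_force: [0.5, -3.1, -4.1]
gripper_width: 0.388
grasp_force: 61.5
```

```bash
python3 - <<'E'
from look import *
go(.4907,.3425,.143,.25);print(state()["ft_torque"])
E
```

```text
t 12.78 tcp [0.4907 0.3405 0.1506] ang 0.249 tilt [-0.002 -0.001 -1.   ] F [ 0.5 -3.1 -4.1] w 0.388 ->mm [1.9 0.5 7.6] turn -0.001
[-0.59040653 -0.13243782  0.06593996]
```

Call:
{"name": "apply_moves", "arguments": {"series": [{"jaw": 1, "dx": -1, "dy": 0, "dz": 3, "turn": 0}, {"jaw": 1, "dx": -1, "dy": 0, "dz": 6, "turn": 0}, {"jaw": 1, "dx": -1, "dy": 0, "dz": 9, "turn": 0}, {"jaw": 1, "dx": -1, "dy": 0, "dz": 10, "turn": 0}, {"jaw": 1, "dx": -1, "dy": 0, "dz": 10, "turn": 0}]}}

```text
time: 13.2
tool_pos: [0.4915, 0.3404, 0.143]
tool_rot: [-0.0, 0.614, 0.789, 0.0]
contact_force: [-1.9, 0.9, -0.9]
gripper_width: 0.391
grasp_force: 61.8
```

```bash
python3 - <<'E'
from look import *
go(.4907,.3425,.143,.25);print(state()["ft_torque"])
E
```

```text
t 13.2 tcp [0.4915 0.3404 0.143 ] ang 0.249 tilt [-0.     0.001 -1.   ] F [-1.9  0.9 -0.9] w 0.391 ->mm [ 2.2 -0.2 -0. ] turn -0.001
[-0.04202191  0.39145535  0.05084795]
```

Touching the floor; press gently, release and back off straight up.

Call:
{"name": "apply_moves", "arguments": {"series": [{"jaw": 1, "dx": 0, "dy": 0, "dz": 1.5, "turn": 0}, {"jaw": 1, "dx": 0, "dy": 0, "dz": 3, "turn": 0}, {"jaw": 1, "dx": 0, "dy": 0, "dz": 3, "turn": 0}]}}

```text
time: 13.45
tool_pos: [0.4916, 0.3405, 0.1429]
tool_rot: [-0.0, 0.614, 0.79, 0.0]
contact_force: [-8.2, -3.1, 11.9]
gripper_width: 0.389
grasp_force: 63.6
```

Call:
{"name": "apply_moves", "arguments": {"series": [{"jaw": 0, "dx": 0, "dy": 0, "dz": 0, "turn": 0}, {"jaw": 0, "dx": 0, "dy": 0, "dz": 0, "turn": 0}, {"jaw": 0, "dx": 0, "dy": 0, "dz": -1, "turn": 0}, {"jaw": 0, "dx": 0, "dy": 0, "dz": -2, "turn": 0}, {"jaw": 0, "dx": 0, "dy": 0, "dz": -2, "turn": 0}]}}

```text
time: 13.87
tool_pos: [0.4918, 0.3401, 0.1417]
tool_rot: [0.0, 0.614, 0.789, 0.0]
contact_force: [0.1, 0.4, -0.6]
gripper_width: 0.994
grasp_force: 0.0
```

Call:
{"name": "apply_moves", "arguments": {"series": [{"jaw": 0, "dx": 0, "dy": 0, "dz": -15, "turn": 0}, {"jaw": 0, "dx": 0, "dy": 0, "dz": -45, "turn": 0}, {"jaw": 0, "dx": 0, "dy": 0, "dz": -80, "turn": 0}, {"jaw": 0, "dx": 0, "dy": 0, "dz": -115, "turn": 0}, {"jaw": 0, "dx": 0, "dy": 0, "dz": -130, "turn": 0}]}}

```text
time: 14.28
tool_pos: [0.4932, 0.3408, 0.2775]
tool_rot: [0.002, 0.614, 0.789, 0.004]
contact_force: [1.0, -0.6, 0.8]
gripper_width: 1.001
grasp_force: 0.0
```

Call:
{"name": "apply_moves", "arguments": {"series": [{"jaw": 1, "dx": -22, "dy": -20, "dz": 0, "turn": 0}, {"jaw": 1, "dx": -50, "dy": -40, "dz": 0, "turn": 0}, {"jaw": 1, "dx": -80, "dy": -60, "dz": 0, "turn": 0}, {"jaw": 1, "dx": -105, "dy": -75, "dz": 0, "turn": 0}, {"jaw": 1, "dx": -110, "dy": -75, "dz": 0, "turn": 0}]}}

```text
time: 14.7
tool_pos: [0.4448, 0.2121, 0.2714]
tool_rot: [0.0, 0.615, 0.789, -0.0]
contact_force: [-0.5, -0.5, 0.7]
gripper_width: 0.298
grasp_force: 0.0
```

```bash
python3 - <<'E'
from look import *
t=snap("top",4);s=snap("side",4)
w=.252;c,sn=np.cos(w),np.sin(w);L=lambda px,py:(.5036+c*px-sn*py,.2916+sn*px+c*py)
x,y=L(-.075,-.06);go(x,y,.179,.25);print("width",state()["gripper_width"])
for f in(t,s):print([(round(d["conf"],2),np.round(d["extent"]).tolist()) for d in spotter.outline_of(f,"switch_tip")],proj(f,np.array([[*L(-.0288,-.06),.1747],[*L(.0288,-.06),.1747]])).round(1).tolist())
K=[(np.array([0,-.008,0]),np.array([0,.008,0])),(np.array([-.008,0,0]),np.array([.008,0,0]))]
I=[(rect(.13,.2),(.5036,.2916,w,.1),(0,0,255)),(K,(*L(-.0288,-.06),w,.1747),(0,255,255)),(K,(*L(.0288,-.06),w,.1747),(255,255,0)),(rect(.034,.05),(*L(0,.05),w,.165),(0,255,0))]
a=overlay(t,I,(90,140,200,245),3.6);b=overlay(s,I,(170,85,280,190),3.6);cv2.imwrite("pics/k1.png",np.hstack([a,b]))
E
```

```text
t 14.8 tcp [0.4462 0.2141 0.2717] ang 0.247 tilt [ 0.001  0.001 -1.   ] F [ 0.3 -0.2 -0.5] w 0.111 ->mm [ 0.7 -0.2 92.7] turn -0.003
width 0.11079364059154347
[] [[155.8, 199.9], [150.7, 177.8]]
[] [[217.0, 136.2], [231.2, 130.4]]
```

View pics/k1.png

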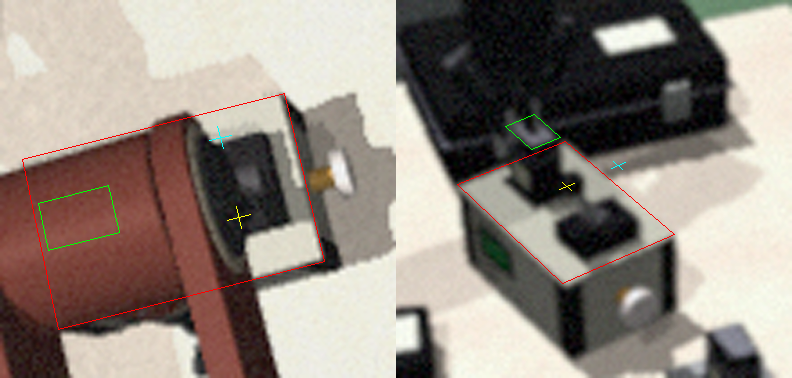

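The knob matches: in the first side view it showed at about (214,136), and it is predicted at (217,136). The battery outline sits on the pump's battery. Next I descend on the robot side of the knob.

Call:
{"name": "apply_moves", "arguments": {"series": [{"jaw": 1, "dx": 0, "dy": 0, "dz": 20, "turn": 0}, {"jaw": 1, "dx": 0, "dy": 0, "dz": 50, "turn": 0}, {"jaw": 1, "dx": 0, "dy": 0, "dz": 75, "turn": 0}, {"jaw": 1, "dx": 0, "dy": 0, "dz": 90, "turn": 0}, {"jaw": 1, "dx": 0, "dy": 0, "dz": 93, "turn": 0}]}}

```text
time: 15.32
tool_pos: [0.444, 0.2153, 0.1743]
tool_rot: [-0.002, 0.613, 0.79, -0.003]
contact_force: [-0.6, -0.1, -0.7]
gripper_width: 0.002
grasp_force: 0.0
```

Call:
{"name": "apply_moves", "arguments": {"series": [{"jaw": 1, "dx": 0, "dy": 8, "dz": 0, "turn": 0}, {"jaw": 1, "dx": 0, "dy": 18, "dz": 0, "turn": 0}, {"jaw": 1, "dx": 0, "dy": 28, "dz": 0, "turn": 0}, {"jaw": 1, "dx": 0, "dy": 36, "dz": 0, "turn": 0}, {"jaw": 1, "dx": 0, "dy": 42, "dz": 0, "turn": 0}]}}

```text
time: 15.73
tool_pos: [0.4885, 0.2259, 0.1799]
tool_rot: [0.001, 0.614, 0.79, 0.001]
contact_force: [-0.7, 0.3, 1.7]
gripper_width: -0.001
grasp_force: 0.8
```

Call:
{"name": "apply_moves", "arguments": {"series": [{"jaw": 1, "dx": 0, "dy": 6, "dz": 0, "turn": 0}, {"jaw": 1, "dx": 0, "dy": 12, "dz": 0, "turn": 0}, {"jaw": 1, "dx": 0, "dy": 18, "dz": 0, "turn": 0}, {"jaw": 1, "dx": 0, "dy": 24, "dz": 0, "turn": 0}, {"jaw": 1, "dx": 0, "dy": 28, "dz": 0, "turn": 0}]}}

```text
time: 16.15
tool_pos: [0.5143, 0.2323, 0.1782]
tool_rot: [-0.0, 0.614, 0.789, -0.0]
contact_force: [-2.0, -0.1, -1.1]
gripper_width: 0.002
grasp_force: 0.6
```

```bash
python3 - <<'E'
from look import *
w=.252;c,sn=np.cos(w),np.sin(w);L=lambda px,py:(.5036+c*px-sn*py,.2916+sn*px+c*py)
go(*L(0,-.06),.179,.25);print(state()["ft_torque"])
E
```

```text
t 16.15 tcp [0.5143 0.2323 0.1782] ang 0.249 tilt [-0.  0. -1.] F [-2.  -0.1 -1.1] w 0.002 ->mm [ 0.1  4.5 -0.8] turn -0.001
[0.01510951 0.19530775 0.01017333]
```

Call:
{"name": "apply_moves", "arguments": {"series": [{"jaw": 1, "dx": 0, "dy": 3, "dz": 0, "turn": 0}, {"jaw": 1, "dx": 0, "dy": 5, "dz": 0, "turn": 0}, {"jaw": 1, "dx": 0, "dy": 6, "dz": 0, "turn": 0}, {"jaw": 1, "dx": 0, "dy": 6, "dz": 0, "turn": 0}]}}

```text
time: 16.48
tool_pos: [0.5196, 0.2335, 0.1782]
tool_rot: [-0.0, 0.614, 0.789, -0.0]
contact_force: [-0.3, -0.5, -0.0]
gripper_width: 0.001
grasp_force: 0.3
```

```bash
python3 - <<'E'
from look import *
w=.252;c,sn=np.cos(w),np.sin(w);L=lambda px,py:(.5036+c*px-sn*py,.2916+sn*px+c*py)
go(*L(0,-.06),.179,.25);print(state()["ft_torque"])
E
```

```text
t 16.48 tcp [0.5196 0.2335 0.1782] ang 0.249 tilt [-0. -0. -1.] F [-0.3 -0.5 -0. ] w 0.001 ->mm [ 0.2 -1.1 -0.8] turn -0.001
[-0.04327252  0.1102501  -0.02234452]
```

Call:
{"name": "apply_moves", "arguments": {"series": [{"jaw": 1, "dx": 0, "dy": 1, "dz": 0, "turn": 0}, {"jaw": 1, "dx": 0, "dy": 2, "dz": 0, "turn": 0}, {"jaw": 1, "dx": 0, "dy": 3, "dz": 0, "turn": 0}, {"jaw": 1, "dx": 0, "dy": 3, "dz": 0, "turn": 0}]}}

```text
time: 16.82
tool_pos: [0.5217, 0.2342, 0.1783]
tool_rot: [-0.001, 0.614, 0.789, -0.001]
contact_force: [-4.2, -0.7, 1.3]
gripper_width: -0.0
grasp_force: 2.5
```

Call:
{"name": "apply_moves", "arguments": {"series": [{"jaw": 1, "dx": 0, "dy": 1, "dz": 0, "turn": 0}, {"jaw": 1, "dx": 0, "dy": 2, "dz": 0, "turn": 0}, {"jaw": 1, "dx": 0, "dy": 2, "dz": 0, "turn": 0}]}}

```text
time: 17.07
tool_pos: [0.522, 0.2342, 0.1782]
tool_rot: [-0.002, 0.614, 0.79, -0.003]
contact_force: [-12.2, -3.4, 5.1]
gripper_width: 0.002
grasp_force: 6.1
```

```bash
python3 - <<'E'
from look import *
w=.252;c,sn=np.cos(w),np.sin(w);L=lambda px,py:(.5036+c*px-sn*py,.2916+sn*px+c*py)
go(*L(0,-.06),.179,.25);print(state()["ft_torque"])
E
```

```text
t 17.07 tcp [0.522  0.2342 0.1782] ang 0.249 tilt [-0.008 -0.002 -1.   ] F [-12.2  -3.4   5.1] w 0.002 ->mm [ 0.1 -3.5 -0.8] turn -0.001
[-0.51787079  1.7108574   0.03981471]
```

End stop reached: 12 N with no further travel. Back off and look.

Call:
{"name": "apply_moves", "arguments": {"series": [{"jaw": 1, "dx": 0, "dy": -8, "dz": 0, "turn": 0}, {"jaw": 1, "dx": 0, "dy": -25, "dz": 0, "turn": 0}, {"jaw": 1, "dx": 0, "dy": -55, "dz": -10, "turn": 0}, {"jaw": 1, "dx": 0, "dy": -75, "dz": -40, "turn": 0}, {"jaw": 1, "dx": 0, "dy": -80, "dz": -80, "turn": 0}]}}

```text
time: 17.48
tool_pos: [0.4428, 0.2141, 0.255]
tool_rot: [-0.002, 0.614, 0.79, -0.003]
contact_force: [0.8, -0.0, 0.3]
gripper_width: 0.002
grasp_force: 0.0
```

Call:
{"name": "apply_moves", "arguments": {"series": [{"jaw": 1, "dx": -25, "dy": -20, "dz": -20, "turn": 0}, {"jaw": 1, "dx": -55, "dy": -30, "dz": -30, "turn": 0}, {"jaw": 1, "dx": -90, "dy": -30, "dz": -30, "turn": 0}, {"jaw": 1, "dx": -115, "dy": -30, "dz": -30, "turn": 0}, {"jaw": 1, "dx": -120, "dy": -30, "dz": -30, "turn": 0}]}}

```text
time: 17.9
tool_pos: [0.4484, 0.0887, 0.2898]
tool_rot: [0.002, 0.615, 0.788, 0.001]
contact_force: [-0.2, -0.1, 0.4]
gripper_width: -0.0
grasp_force: 0.0
```

```bash
python3 - <<'E'
from look import *
grab_frame("top");t=snap("top",5);s=snap("side",5);t0=load("top",0)
w=.252;c,sn=np.cos(w),np.sin(w);L=lambda px,py:(.5036+c*px-sn*py,.2916+sn*px+c*py)
go(.4,.1,.3,.25)
for n in("detector","gas_can","adapter"):print(n,[[(round(d["conf"],2),np.round(d["extent"]).tolist()) for d in spotter.outline_of(f,n)][:2] for f in(t,s)])
K=[(np.array([0,-.008,0]),np.array([0,.008,0])),(np.array([-.008,0,0]),np.array([.008,0,0]))]
I=[(K,(*L(.0288,-.06),w,.1747),(255,255,0))]
a=overlay(t,I,(90,95,390,295),1.6);a2=overlay(t,I,(90,140,200,245),2.9);b=overlay(s,I,(170,85,280,190),2.9)
m=np.vstack([a[:290,:],np.zeros((2,a.shape[1],3),np.uint8)]);d=np.hstack([a2,b]);W=max(m.shape[1],d.shape[1])
cv2.imwrite("pics/f1.png",np.vstack([cv2.copyMakeBorder(i,0,0,0,W-i.shape[1],0) for i in(m,d)])[:600])
E
```

```text
t 18.05 tcp [0.4476 0.0915 0.2887] ang 0.248 tilt [ 0.001  0.001 -1.   ] F [ 1.2  1.  -0.3] w -0.0 ->mm [ 19.9 -44.  -11.4] turn -0.002
detector [[(0.84, [302.0, 103.0, 349.0, 138.0]), (0.31, [332.0, 176.0, 383.0, 218.0])], [(0.57, [328.0, 220.0, 363.0, 265.0])]]
gas_can [[(0.64, [219.0, 101.0, 241.0, 133.0]), (0.55, [97.0, 164.0, 176.0, 236.0])], [(0.7, [296.0, 158.0, 314.0, 196.0])]]
adapter [[(0.43, [147.0, 260.0, 182.0, 277.0])], [(0.88, [163.0, 174.0, 181.0, 192.0]), (0.33, [294.0, 158.0, 314.0, 196.0])]]
```

View pics/f1.png

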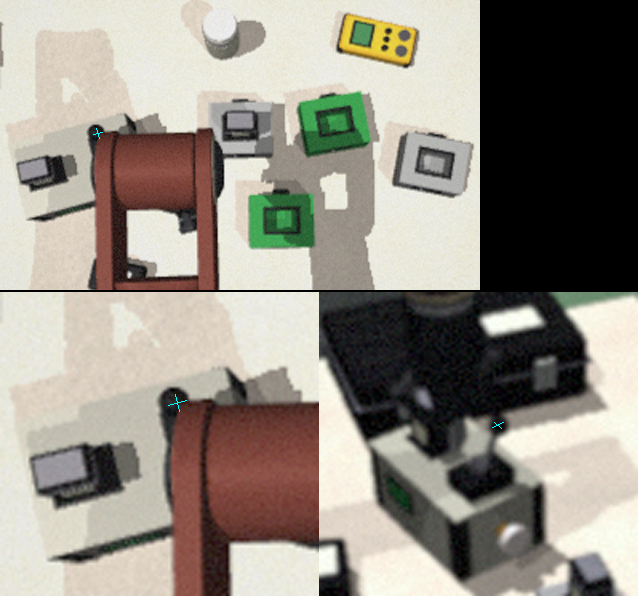

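The knob sits at the predicted "on" point (bottom panels, at about (175,400) and (495,422)). Both batteries are seated, the used cradle is empty, and the bystanders haven't moved. Handing in.

```bash
python3 -c "
from look import *
print(ticket.job_done())"
```

```text
the job is handed in; nothing more can be done
None
```

The job is handed in: the flat battery is seated in the free charging cradle, the charged one is seated in the pump, and the toggle was then pushed to its end stop, at about 18 s on the robot's clock; no verdict came back.

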